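# Swing the inspection loupe over the spare cutting head and clamp it

## Task

Line up the bench loupe for inspecting the spare cutting head: with one closed finger tip, gently push its long arm round until the lens stands centred right above the cutting head. Then push the small clamp lever on top of the post clockwise (seen from above), all the way round to its stop. Do not grip or lift the loupe or the lever, and leave the cutting head and everything else on the cabinet where it is.

Things in the scene. Friction and masses are not known exactly. Their poses are not given: they have to be found in the camera images.
- stand: Fixed loupe stand: round dark steel foot 110 mm across and 20 mm high with an upright chrome post (16 mm thick, top at 206 mm with the lever's nut). Origin on the cabinet top, on the post's axis; its x axis, roughly away from the robot, is the zero line of the angles below.
- loupe (a joint): Turn of the loupe arm about the post, rad, anticlockwise seen from above. At 0 the arm points along the stand's -x (roughly to the robot); at +1.57 it would point along the stand's -y (roughly to the robot's right). Stops at -1.5 and +1.5. It has a light friction (about 0.6 N of push at 100 mm from the post) and stays where it is left. The arm's sleeve sits loose on the post on a collar and could be lifted off it, which it must not be.
- bar_point (a point): A point on the middle line of the loupe's aluminium arm, 100 mm from the post's axis, half-way up the arm (140 mm above the cabinet top). The arm is a level bar 8 mm thick and 16 mm high (132 to 148 mm above the cabinet top) running from the post's 32 mm sleeve (128 to 156 mm high) to the lens ring, 13 to 123 mm from the axis.
- lens_center (a point): Centre of the round clear lens at the arm's end, 160 mm from the post's axis and 140 mm above the cabinet top. Its black ring is 80 mm across and 16 mm high, with glass in it.
- clamp (a joint): Turn of the clamp lever about the post, rad, clockwise seen from above: 0 is fully loose (lever 60 degrees anticlockwise from the stand's +x, so roughly away from the robot and to its left), 1.4 is the stop, fully clamped (20 degrees clockwise from the stand's +x). It has a light friction (about 1 N of push at the push point) and stays where it is left. It turns apart from the loupe arm; neither drags the other.
- clamp_tip (a point): Centre of the round black end (16 mm across, 181 to 199 mm high) of the clamp lever, 72 mm from the post's axis. The lever is a level chrome bar 8 mm thick, 182 to 196 mm above the cabinet top, from a 26 mm boss on top of the post out to this end.
- head_center (a point): Middle of the spare cutting head (28 mm up): a loose matte black alloy block 50 x 44 x 34 mm with a 34 mm round boss on top (56 mm high in all), a short nozzle on one side and a round steel cap on two sides. It stands on the cabinet top in one of three places round the stand, about 160 mm from the post, within reach of the lens and never under the lens at the start. Leave it where it is.
- platter_hub: Loose heavy brass hub, 72 mm across the flange, 60 mm high, origin under its centre. Stands in another of the three places. Leave alone.
- spacer_a: Loose clear acrylic disc with a hole, 72 mm across, 12 mm thick, origin under its centre. Lies in the last of the three places. Leave alone.
- spacer_b: The other clear acrylic disc, 72 mm across, 12 mm thick, lying to the left of the stand. Leave alone.
- puller: Loose chrome spindle puller lying flat to the right of the stand, about 200 mm long, 70 mm wide at the jaws, 30 mm high, knurled grip. Leave alone.
- oil_jar: Loose small amber glass jar, 48 mm across, 60 mm high, behind the stand. Leave alone.
- brush: Loose small hand brush lying behind the stand. Leave alone.
- stylus_case: Loose flat grey case 60 x 90 x 22 mm near the robot's right. Leave alone.
There are look-alikes about, which are no part of the job. Leave any red or turquoise look-alike of the part that bears head_center alone.

How it is judged:
By the outcome, as a careful person would: the job done as asked, in the order asked, and still so for the second after the job is handed in, with the robot touching nothing.
It also fails if it takes over 58 s, if anything falls off the work surface, if the arm or the gripper's body presses on something with over 40 N, if the wrist force passes 120 N, or if a joint passes its speed limit or range.

## Robot

A 6-joint arm with a two-finger parallel gripper is mounted at the origin on the work surface. World frame = base frame: x ahead of the robot, y to its left, z up, the work surface at z = 0. Lengths are in mm, angles in degrees, forces in N, time in s.
With the tool pointing down it reaches from about 300 to 850 mm from the base axis. Payload 4.2 kg.
Tool frame: the origin (TCP) lies between the finger pads; the fingertips stand 8 mm ahead of it and the grasp point (between the pads) lies 11 mm behind it; x points along the fingers, y is the direction in which the jaws open and shut, and the axes are right-handed (so a half turn about x gives the same grasp; the last joint's range is limited). The gripper opens to 91 mm and grips with 3 to 60 N. Pads are 32 mm wide; open, the fingers measure 118 mm over their backs; the gripper's body (76 mm by 178 mm) begins 60 mm behind the grasp point.
Start: joints at [70.875, 18.312, 89.639, -0, 72.044, -1.146], TCP at [177.491, 546.936, 221.976] pointing down, gripper open.
Joint ranges: [-177.97, 177.97], [-48.28, 115.42], [12.27, 149.76], [-77.06, 257.06], [2.81, 150.46], [-146.56, 146.56]. Speed limits (degrees/s): [147.25, 147.25, 180, 180, 180, 180].

## Interface

Orientations are given as [roll, pitch, yaw] about the fixed x, y, z axes, in that order (R = Rz(yaw) Ry(pitch) Rx(roll)).
In Python, from workcell import env gives the robot as it stands.
- The arm moves only by the tool arm_command, never from a script. Its arguments are lists of equal length, an entry for each row: "slide": the shift along the tool's x, y, z in cm, a list of three; "turn": the turn, a rotation vector about the tool's x, y, z in rad, a list of three; "grip": the closure in counts, from 0 (fully open) to 255 (shut). A call has 1 to 20 rows; each row is the pose to reach, as a shift and turn from the pose commanded when the call began, along the tool's axes at that moment; what a row does not reach only later rows make up. A row lasts 1/12 s, in which the tool goes at most 41.7 mm and 7.16 degrees, less where a joint would pass 70% of its speed; a pose out of reach is approached as far as the arm can. A call with a gripper value outside its range is refused whole. The fingers move at their own pace and stop on an object; "newtons" is the grip in N (left out, the last holds). Time passes only in rows, so rows that repeat a pose let the fingers close. It gives the time, the measured TCP pose, the force and the opening at its end, in the units of the state.
- env.state(): the state, without advancing time (a new reading comes with each control period).
- env.grab_frame(name): name is "side" or "top" or "wrist"; returns (picture, depth): 400x640x3 uint8, red, green, blue; 400x640 float32, mm along the optical axis (not along the pixel's ray), 0 where there is no reading.
- env.calibration(name): a dict with "K" (3x3 intrinsics, pixels), "k1" (the pictures are not rectified: a ray, as slopes to the right and down, at radius r is drawn at 1 + k1 r^2 times it, then the intrinsics apply), "camera_from_world" (4x4, takes a point from world to camera coordinates); the wrist camera has in their place "T_tool_cam" (4x4, takes a point from camera to tool coordinates, whose origin is the TCP and whose axes are the tool frame's). Camera axes: x right, y up, looking along -z (the intrinsics and any distortion apply to the point x, -y, -z); pixel columns grow to the right and rows downward; lengths in mm; the calibration is good to about 2 mm. A picture is of the moment at which its call begins: read the wrist's pose just before it. calibration takes no time and is no camera call.
- env.job_done(): hands the job in, once; it reports no verdict.
Trained networks look in the newest picture that a camera, given by its name, has taken for a name from the list of things; names that differ only in an ending like _2 or _b are one class to them, and where a whole thing is asked for, a point or a joint stands for the part that bears it (a point fixed in the world has none). Each returns a list of dicts, best first, with "p" (0 to 1); they miss things now and then, are a little off and sometimes report something else, mostly with a low value. They report only what shows in the picture. A call takes as long as a camera call. They do not tell look-alikes from the thing itself.
- env.search_frame(camera, label): "point" ([x, y, z] in mm, in world coordinates, good to about 4 mm: the middle of the surface that is visible of it).
The state is a dict: "time_s": time; "qpos": joint angles; "qvel": joint speeds; "effort": joint torques, N m; "ee_pos": TCP position; "ee_rot": TCP orientation; "force": force on the tool from outside, world axes, zero at the start; "torque": the same for the moment, N m; "gripper_width": finger opening in mm.
Only numpy, scipy, OpenCV 4.12 (cv2) and the standard library are available. Lean on these libraries where they do the work, as an engineer would, in place of code of your own. Each camera call takes 0.05 s, during which the arm holds its last target.

## Working session

There is one attempt and no reset: what is moved stays moved. The work goes in short steps, Python scripts to look and compute and a tool call to move; the robot and the scene stay as the last step left them, time stands still between calls to the robot, and variables do not carry over. Pictures are saved under pics/ and viewed, and the job is handed in when it is done.

Besides the shell and the picture viewer there is one more tool, called after ">>>" in YAML: its name, and indented under it one key for each argument. arm_command: Moves the arm, as the interface text tells. Its arguments: {"type":"object","properties":{"slide":{"type":"array","items":{"type":"array","items":{"type":"number"}}},"turn":{"type":"array","items":{"type":"array","items":{"type":"number"}}},"grip":{"type":"array","items":{"type":"number"}},"newtons":{"type":"number"}},"required":["slide","turn","grip"]}

```bash
mkdir -p pics; ls; cat > h.py <<'E'
import numpy as np, cv2
from workcell import env
def save(name,img): cv2.imwrite('pics/'+name+'.png',cv2.cvtColor(img,cv2.COLOR_RGB2BGR))
E
python3 - <<'E'
from h import *
s=env.state(); print(s)
for c in ['side','top']:
    im,d=env.grab_frame(c); save(c+'0',im); np.savez(c+'0.npz',im=im,d=d)
    print(env.calibration(c))
    for l in ['stand','loupe','lens_center','clamp_tip','clamp','head_center','bar_point','platter_hub','spacer_a','puller','oil_jar']:
        r=env.search_frame(c,l); print(c,l,[(np.round(q['point']).tolist(),round(q['p'],2)) for q in r[:4]])
E
```

```text
pics
{'time_s': 0.0, 'qpos': array([ 7.08766328e+01,  1.83508607e+01,  8.97064973e+01, -8.41163127e-04,
        7.20437336e+01, -1.14676444e+00]), 'qvel': array([ 0.04395535, -0.02847853, -0.00372382,  0.06729282,  0.04143666,
        0.04415939]), 'effort': array([-7.27859588e-04, -4.12471819e+01, -2.31971955e+01,  7.28625432e-02,
        4.57001023e-02, -1.29294499e-04]), 'ee_pos': array([177.31145727, 546.45982297, 221.12747542]), 'ee_rot': array([ -90.69350875,   89.89890512, -108.66985146]), 'force': array([ 0.17501226, -0.57841087,  0.79774724]), 'torque': array([-0.008575  ,  0.02251032,  0.0014465 ]), 'gripper_width': 90.77292528331623}
{'K': array([[480.65840478,   0.        , 326.5931767 ],
       [  0.        , 480.65840478, 196.25788529],
       [  0.        ,   0.        ,   1.        ]]), 'k1': -0.056215851832687604, 'camera_from_world': array([[-9.61838757e-01, -2.73058966e-01, -1.74644419e-02,
         5.18419378e+02],
       [ 1.26924205e-01, -5.01809074e-01,  8.55615509e-01,
        -1.87181763e+02],
       [-2.42397302e-01,  8.20747497e-01,  5.17317208e-01,
       
[... 1208 characters left out ...]
e+00,  0.00000000e+00,  0.00000000e+00,
         1.00000000e+00]])}
top stand [([597.0, -24.0, 144.0], 0.73), ([534.0, 50.0, 141.0], 0.66), ([471.0, -37.0, 35.0], 0.29)]
top loupe [([535.0, 52.0, 139.0], 0.73), ([790.0, 252.0, 61.0], 0.67)]
top lens_center [([532.0, 52.0, 142.0], 0.9)]
top clamp_tip [([646.0, -50.0, 199.0], 0.62)]
top clamp [([646.0, -45.0, 201.0], 0.6)]
top head_center [([376.0, -56.0, 37.0], 0.58), ([385.0, 49.0, 36.0], 0.51)]
top bar_point [([533.0, 50.0, 140.0], 0.65)]
top platter_hub [([495.0, -140.0, 15.0], 0.81)]
top spacer_a [([459.0, 418.0, 13.0], 0.8), ([599.0, 99.0, 14.0], 0.69)]
top puller [([538.0, -453.0, 26.0], 0.87)]
top oil_jar [([790.0, 252.0, 63.0], 0.71)]
```

```bash
python3 - <<'E'
from h import *
for c in ['side','top']:
    im=np.load(c+'0.npz')['im']
    save(c+'0crop',cv2.resize(im[60:360,150:530] if c=='side' else im[100:330,200:500],None,fx=2 if c=='side' else 2.6,fy=2 if c=='side' else 2.6,interpolation=cv2.INTER_CUBIC))
E
```

```text
(no output)
```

View pics/side0.png

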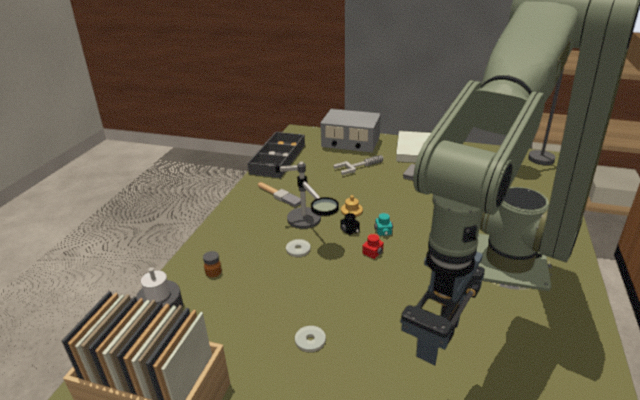

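View pics/top0.png

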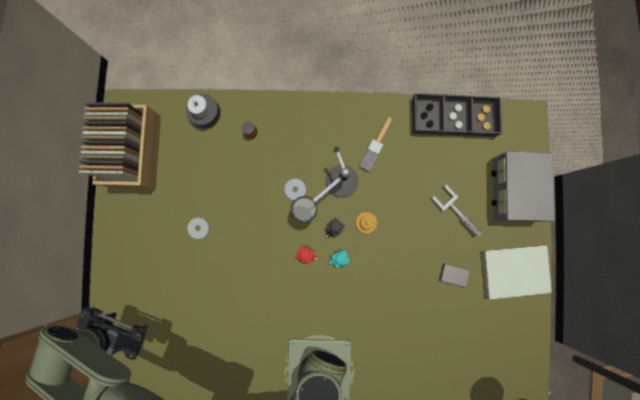

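View pics/side0crop.png

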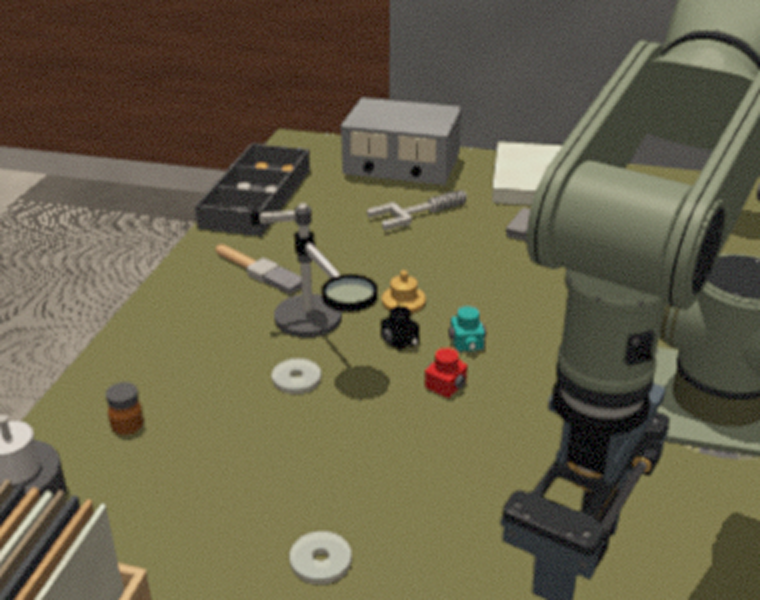

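View pics/top0crop.png

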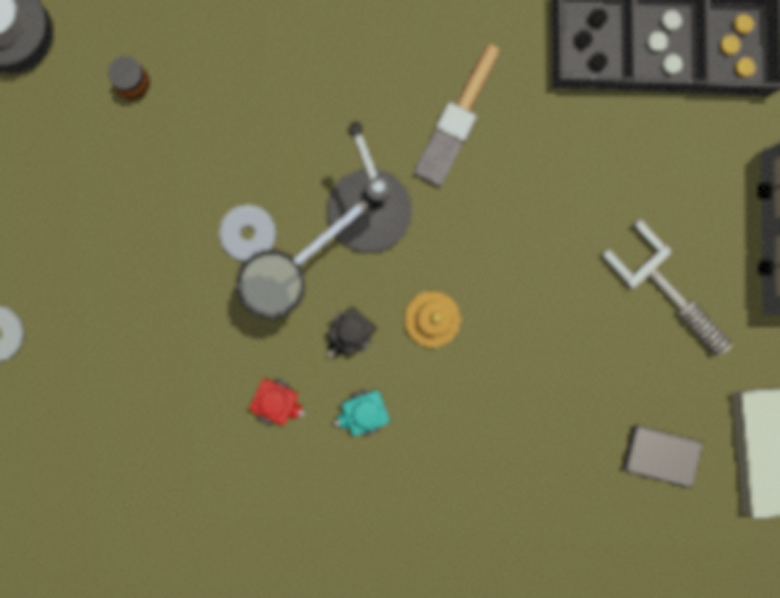

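Candidates for the cutting head in the top view are black (335,227), red (306,254) and turquoise (340,258). The description says matte black, so it is the black one, which also stands on the lens's circle. The crop shows its boss, nozzle and caps. Next I measure positions.

```bash
cat >> h.py <<'E'
def rays(c,uv,cal=None):
    cal=cal or env.calibration(c); K=cal['K']
    p=cv2.undistortPoints(np.array(uv,float).reshape(-1,1,2),K,np.array([cal['k1'],0,0,0,0.])).reshape(-1,2)
    return np.c_[p[:,0],-p[:,1],-np.ones(len(p))]
def world_from_cam(c):
    if c!='wrist': return np.linalg.inv(env.calibration(c)['camera_from_world'])
    from scipy.spatial.transform import Rotation as R
    s=env.state(); T=np.eye(4); T[:3,:3]=R.from_euler('xyz',s['ee_rot'],degrees=True).as_matrix(); T[:3,3]=s['ee_pos']
    return T@env.calibration('wrist')['T_tool_cam']
def cloud(c,d,T=None,u0=0,u1=640,v0=0,v1=400):
    v,u=np.mgrid[v0:v1,u0:u1]; r=rays(c,np.c_[u.ravel(),v.ravel()])
    T=world_from_cam(c) if T is None else T
    P=(r*d[v0:v1,u0:u1].ravel()[:,None])@T[:3,:3].T+T[:3,3]
    return P.reshape(v1-v0,u1-u0,3)
def onplane(c,uv,z,T=None):
    T=world_from_cam(c) if T is None else T
    r=rays(c,uv)@T[:3,:3].T; o=T[:3,3]; t=(z-o[2])/r[:,2]
    return o+r*t[:,None]
E
python3 - <<'E'
from h import *
for c,box in (('top',(270,390,130,260)),('side',(260,420,140,270))):
    z=np.load(c+'0.npz'); im,d=z['im'],z['d']; u0,u1,v0,v1=box
    P=cloud(c,d,None,*box); I=im[v0:v1,u0:u1].astype(int); ok=d[v0:v1,u0:u1]>0
    print(c,'table z',np.median(P[...,2][ok]))
    def st(n,m):
        m=m&ok; q=P[m]; print(n,m.sum(), np.round(np.median(q,0)) if m.sum() else '', 'mid',np.round((np.percentile(q,2,0)+np.percentile(q,98,0))/2) if m.sum() else '')
    Z=P[...,2];X=P[...,0];Y=P[...,1]
    st('arm/lens',(Z>120)&(Z<165)); st('lensonly',(Z>120)&(Z<165)&(np.hypot(X-534,Y-51)<50))
    st('top',(Z>170)&(Z<225)); 
    dark=(I.sum(-1)<150)
    st('headblk',(Z>15)&(Z<70)&(np.hypot(X-470,Y+33)<45)); st('headtop',(Z>45)&(Z<70)&(np.hypot(X-470,Y+33)<45))
    st('hub',(Z>5)&(Z<80)&(np.hypot(X-492,Y+133)<50))
    m=(Z>170)&(Z<225)&ok; print(np.round(P[m])[::3].tolist())
    for l in ('head_center',):
        env.grab_frame(c)
E
```

```text
top table z 0.3953066060155379
arm/lens 694 [533.  52. 144.] mid [556.  18. 147.]
lensonly 570 [527.  58. 144.] mid [526.  58. 144.]
top 151 [647. -48. 197.] mid [662. -48. 195.]
headblk 229 [475. -36.  34.] mid [475. -37.  39.]
headtop 75 [476. -37.  55.] mid [475. -38.  55.]
hub 357 [ 494. -140.   16.] mid [ 494. -141.   31.]
[[705.0, -29.0, 198.0], [702.0, -26.0, 199.0], [703.0, -35.0, 196.0], [700.0, -30.0, 197.0], [700.0, -38.0, 196.0], [697.0, -30.0, 197.0], [696.0, -38.0, 199.0], [694.0, -33.0, 197.0], [693.0, -27.0, 188.0], [692.0, -36.0, 190.0], [689.0, -36.0, 194.0], [685.0, -36.0, 197.0], [682.0, -39.0, 197.0], [680.0, -39.0, 192.0], [676.0, -39.0, 198.0], [673.0, -39.0, 197.0], [671.0, -39.0, 195.0], [670.0, -39.0, 183.0], [668.0, -48.0, 194.0], [665.0, -48.0, 197.0], [662.0, -48.0, 193.0], [659.0, -51.0, 198.0], [656.0, -51.0, 195.0], [652.0, -51.0, 200.0], [650.0, -51.0, 196.0], [647.0, -51.0, 196.0], [645.0, -51.0, 193.0], [644.0, -60.0, 199.0], [641.0, -54.0, 201.0], [641.0, -63.0, 199.0], [639.0, -51.0, 195.0], [637.0, -59.0, 205.0], [639.0, -69.0, 195.0], [634.0, -5
[... 1667 characters left out ...]
0, 194.0], [675.0, -42.0, 190.0], [667.0, -45.0, 190.0], [657.0, -46.0, 191.0], [650.0, -52.0, 188.0], [635.0, -45.0, 194.0], [628.0, -53.0, 191.0], [619.0, -56.0, 190.0], [698.0, -25.0, 193.0], [692.0, -34.0, 189.0], [683.0, -38.0, 188.0], [675.0, -41.0, 187.0], [668.0, -48.0, 185.0], [657.0, -44.0, 188.0], [648.0, -47.0, 188.0], [639.0, -47.0, 189.0], [629.0, -46.0, 191.0], [624.0, -59.0, 185.0], [703.0, -30.0, 186.0], [694.0, -31.0, 187.0], [687.0, -37.0, 185.0], [644.0, -53.0, 182.0], [632.0, -47.0, 187.0], [626.0, -56.0, 183.0], [703.0, -27.0, 184.0], [693.0, -29.0, 185.0], [634.0, -50.0, 182.0], [626.0, -55.0, 180.0], [634.0, -51.0, 177.0], [626.0, -56.0, 176.0], [633.0, -55.0, 172.0]]
```

```bash
cat >> h.py <<'E'
from scipy.spatial.transform import Rotation as R
def pose():
    s=env.state(); return R.from_euler('xyz',s['ee_rot'],degrees=True).as_matrix(), s['ee_pos']
POST=np.array([631,-57.])
def target_from(Rm,p,goal,yaw):
    """shift (cm, tool axes) and turn (rotvec tool axes) for TCP goal with tool down and tool y at world yaw (deg, mod 180)"""
    y=np.array([np.cos(np.radians(yaw)),np.sin(np.radians(yaw)),0]); x=np.array([0,0,-1.])
    best=None
    for sg in (1,-1):
        T=np.c_[x,sg*y,np.cross(x,sg*y)]; rv=R.from_matrix(Rm.T@T).as_rotvec()
        if best is None or np.linalg.norm(rv)<np.linalg.norm(best): best=rv
    return np.round(Rm.T@(np.array(goal)-p)/10,2), np.round(best,3)
def arc(th,r,off,z):
    u=np.array([np.cos(np.radians(th)),np.sin(np.radians(th))]); t=np.array([-u[1],u[0]])
    return np.r_[POST+r*u+off*t,z]
E
python3 - <<'E'
from h import *
Rm,p=pose(); print(np.round(Rm,3),p)
print(arc(132.4,90,-55,222))
print(target_from(Rm,np.array([177.491,546.936,221.976]),arc(132.4,90,-55,222),42.4))
s=env.calibration('wrist'); print(s)
E
```

```text
[[ 0.     0.309  0.951]
 [ 0.     0.951 -0.309]
 [-1.     0.    -0.   ]] [177.48323128 546.93988484 221.96727023]
[610.92782885  46.54761197 222.        ]
(array([-1.000e-02, -3.421e+01,  5.667e+01]), array([ 0.517, -0.   , -0.   ]))
{'K': array([[296.26037389,   0.        , 320.28475775],
       [  0.        , 296.26037389, 198.74454765],
       [  0.        ,   0.        ,   1.        ]]), 'k1': -0.04220539204629409, 'T_tool_cam': array([[ 9.19899077e-05,  2.52373472e-01, -9.67629899e-01,
        -1.62563637e+02],
       [ 9.99999946e-01, -3.27234224e-04,  9.71927954e-06,
        -7.43859071e-02],
       [-3.14188731e-04, -9.67629848e-01, -2.52373489e-01,
        -7.09486324e+01],
       [ 0.00000000e+00,  0.00000000e+00,  0.00000000e+00,
         1.00000000e+00]])}
```

>>> arm_command:
  slide:
    - [0, -2, 3]
    - [0, -4, 6]
    - [0, -6, 9]
    - [0, -8, 13]
    - [0, -10, 17]
    - [0, -12, 20]
    - [0, -14, 23]
    - [0, -16, 26.5]
    - [0, -18, 30]
    - [0, -20, 33]
    - [0, -22, 36.5]
    - [0, -24, 40]
    - [0, -26, 43]
    - [0, -28, 46.5]
    - [0, -30, 50]
    - [0, -31.5, 52.5]
    - [0, -33, 54.5]
    - [0, -34, 56.2]
    - [0, -34.2, 56.7]
    - [0, -34.2, 56.7]
  turn:
    - [0.03, 0, 0]
    - [0.06, 0, 0]
    - [0.09, 0, 0]
    - [0.12, 0, 0]
    - [0.15, 0, 0]
    - [0.18, 0, 0]
    - [0.21, 0, 0]
    - [0.24, 0, 0]
    - [0.27, 0, 0]
    - [0.3, 0, 0]
    - [0.33, 0, 0]
    - [0.36, 0, 0]
    - [0.39, 0, 0]
    - [0.42, 0, 0]
    - [0.45, 0, 0]
    - [0.48, 0, 0]
    - [0.5, 0, 0]
    - [0.517, 0, 0]
    - [0.517, 0, 0]
    - [0.517, 0, 0]
  grip: [255, 255, 255, 255, 255, 255, 255, 255, 255, 255, 255, 255, 255, 255, 255, 255, 255, 255, 255, 255]
  newtons: 10

```text
time_s: 2.97
ee_pos: [611.9, 45.8, 221.5]
ee_rot: [-173.7, 90.0, 138.7]
force: [-0.8, 0.8, 0.6]
gripper_width: -0.2
```

```bash
python3 - <<'E'
from h import *
s=env.state(); print(s['time_s'],s['ee_pos'],s['qpos'],s['force'],s['gripper_width'])
T=world_from_cam('wrist')
im,d=env.grab_frame('wrist'); save('w1',im); np.savez('w1.npz',im=im,d=d,T=T)
for l in ['stand','lens_center','clamp_tip','head_center']:
    r=env.search_frame('wrist',l); print(l,[(np.round(q['point']).tolist(),round(q['p'],2)) for q in r[:4]])
E
```

```text
2.9667 [611.85549756  45.80384021 221.49034135] [ 3.19761704e+00  2.18370811e+01  8.43548451e+01  1.87968387e-02
  7.38264208e+01 -3.91203378e+01] [-0.8240726   0.7852097   0.56429174] -0.17135246981430166
stand [([530.0, 52.0, 139.0], 0.64)]
lens_center [([529.0, 56.0, 143.0], 0.79)]
clamp_tip []
head_center [([478.0, -34.0, 32.0], 0.92), ([396.0, 59.0, 38.0], 0.92), ([385.0, -53.0, 35.0], 0.75)]
```

View pics/w1.png

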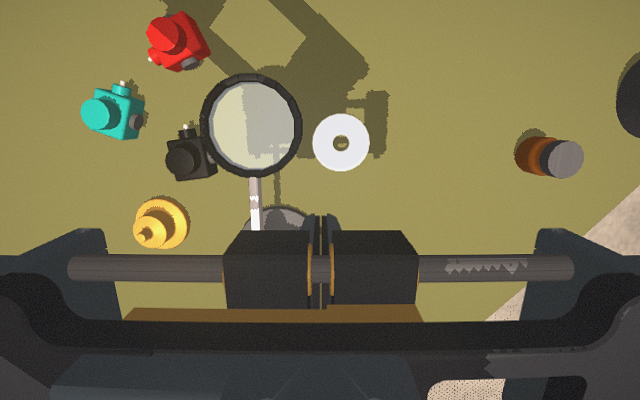

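The wrist view shows the ring at (251,125), the black head at (187,155), the bar at (255,200) and closed fingers at (320,250). I'll refine the positions from its depth.

```bash
python3 - <<'E'
from h import *
z=np.load('w1.npz'); im,d,T=z['im'],z['d'],z['T']
P=cloud('wrist',d,T); X,Y,Z=P[...,0],P[...,1],P[...,2]; ok=d>0
print('table',np.median(Z[ok&(Z<20)&(Z>-20)]))
dark=im.astype(int).sum(-1)<120
def mid(m): 
    q=P[m]; (c,_,_)=cv2.minAreaRect(q[:,:2].astype(np.float32)); cc,rr=cv2.minEnclosingCircle(q[:,:2].astype(np.float32)); return m.sum(),np.round(np.median(q,0),1),np.round(c,1),np.round(cc,1),round(rr,1)
print('ring',mid(ok&(Z>138)&(Z<153)&(np.hypot(X-528,Y-57)<46)))
print('boss',mid(ok&(Z>50)&(Z<62)&(np.hypot(X-476,Y+36)<30)))
print('body',mid(ok&(Z>20)&(Z<50)&(np.hypot(X-476,Y+36)<40)))
# bar line
m=ok&(Z>140)&(Z<154)&(np.hypot(X-528,Y-57)>47)&(np.hypot(X-631,Y+57)<115)&(np.hypot(X-631,Y+57)>20)
q=P[m][:,:2].astype(np.float32); print(m.sum()); 
if m.sum()>10:
    l=cv2.fitLine(q,cv2.DIST_HUBER,0,.01,.01).ravel(); print(l,np.degrees(np.arctan2(l[1],l[0])))
# image-based circles on planes
g=dark&(Z<200)
E
```

```text
table -0.1833901171079333
ring (np.int64(8527), array([525.2,  58.7, 143.2]), array([525.8,  58.2]), array([529.8,  56.2]), 44.3)
boss (np.int64(707), array([476.4, -38.5,  55.8]), array([475.8, -39.4]), array([476.1, -40.1]), 17.0)
body (np.int64(1105), array([479.8, -27. ,  33.4]), array([471.6, -32.3]), array([471.5, -36.2]), 35.4)
445
[  0.67343855  -0.7392432  571.53485      9.328973  ] -47.66699
```

>>> arm_command:
  slide:
    - [0.8, 0, 0]
    - [2.2, 0, 0]
    - [3.8, 0, 0]
    - [5.4, 0, 0]
    - [6.8, 0, 0]
    - [7.5, 0, 0]
    - [7.8, 0, 0]
    - [7.8, 0, 0]
    - [7.8, 0, 0]
  turn:
    - [0, 0, 0]
    - [0, 0, 0]
    - [0, 0, 0]
    - [0, 0, 0]
    - [0, 0, 0]
    - [0, 0, 0]
    - [0, 0, 0]
    - [0, 0, 0]
    - [0, 0, 0]
  grip: [255, 255, 255, 255, 255, 255, 255, 255, 255]

```text
time_s: 3.97
ee_pos: [611.6, 46.9, 144.5]
ee_rot: [56.0, 89.9, 8.4]
force: [0.6, 0.0, 0.8]
gripper_width: 0.1
```

```bash
sed -i 's/^POST=.*/POST=np.array([632.5,-58.5])/' h.py; python3 - <<'E'
from h import *
Rm,p=pose(); s=env.state(); print(p,s['force'],s['qpos'])
ths=[132.4]*6+list(np.linspace(134,168,14)); offs=[-48,-40,-33,-27,-22,-18.5]+[-17.5]*14
S=[];Tn=[]
for th,o in zip(ths,offs):
    a,b=target_from(Rm,p,arc(th,90,o,144),th-90); S.append([0]+a[1:].tolist()); Tn.append([round(float(b[0]),2),0,0])
print(S);print(Tn)
E
```

```text
[611.59971763  46.85252929 144.54839339] [0.61533011 0.01831485 0.78638928] [ 3.30321985e+00  2.48708232e+01  9.10590947e+01  6.65976400e-03
  6.40025087e+01 -3.91137019e+01]
[[0, -0.76, 0.19], [0, -1.56, 0.19], [0, -2.26, 0.19], [0, -2.86, 0.19], [0, -3.36, 0.19], [0, -3.71, 0.19], [0, -4.06, 0.14], [0, -4.48, 0.08], [0, -4.89, 0.04], [0, -5.31, 0.02], [0, -5.73, 0.02], [0, -6.15, 0.04], [0, -6.56, 0.07], [0, -6.98, 0.13], [0, -7.39, 0.2], [0, -7.8, 0.3], [0, -8.2, 0.41], [0, -8.6, 0.54], [0, -8.99, 0.68], [0, -9.38, 0.85]]
[[0.0, 0, 0], [0.0, 0, 0], [0.0, 0, 0], [0.0, 0, 0], [0.0, 0, 0], [0.0, 0, 0], [-0.03, 0, 0], [-0.07, 0, 0], [-0.12, 0, 0], [-0.17, 0, 0], [-0.21, 0, 0], [-0.26, 0, 0], [-0.3, 0, 0], [-0.35, 0, 0], [-0.39, 0, 0], [-0.44, 0, 0], [-0.48, 0, 0], [-0.53, 0, 0], [-0.57, 0, 0], [-0.62, 0, 0]]
```

>>> arm_command:
  slide:
    - [0, -0.76, 0.19]
    - [0, -1.56, 0.19]
    - [0, -2.26, 0.19]
    - [0, -2.86, 0.19]
    - [0, -3.36, 0.19]
    - [0, -3.71, 0.19]
    - [0, -4.06, 0.14]
    - [0, -4.48, 0.08]
    - [0, -4.89, 0.04]
    - [0, -5.31, 0.02]
    - [0, -5.73, 0.02]
    - [0, -6.15, 0.04]
    - [0, -6.56, 0.07]
    - [0, -6.98, 0.13]
    - [0, -7.39, 0.2]
    - [0, -7.8, 0.3]
    - [0, -8.2, 0.41]
    - [0, -8.6, 0.54]
    - [0, -8.99, 0.68]
    - [0, -9.38, 0.85]
  turn:
    - [0, 0, 0]
    - [0, 0, 0]
    - [0, 0, 0]
    - [0, 0, 0]
    - [0, 0, 0]
    - [0, 0, 0]
    - [-0.03, 0, 0]
    - [-0.07, 0, 0]
    - [-0.12, 0, 0]
    - [-0.17, 0, 0]
    - [-0.21, 0, 0]
    - [-0.26, 0, 0]
    - [-0.3, 0, 0]
    - [-0.35, 0, 0]
    - [-0.39, 0, 0]
    - [-0.44, 0, 0]
    - [-0.48, 0, 0]
    - [-0.53, 0, 0]
    - [-0.57, 0, 0]
    - [-0.62, 0, 0]
  grip: [255, 255, 255, 255, 255, 255, 255, 255, 255, 255, 255, 255, 255, 255, 255, 255, 255, 255, 255, 255]

```text
time_s: 5.63
ee_pos: [547.4, -22.9, 144.1]
ee_rot: [95.5, 90.0, 83.5]
force: [-0.2, 0.5, 0.9]
gripper_width: 0.3
```

```bash
cat >> h.py <<'E'
def look(n):
    s=env.state(); print(s['time_s'],s['ee_pos'],s['force'])
    T=world_from_cam('wrist'); im,d=env.grab_frame('wrist'); save(n,im); np.savez(n+'.npz',im=im,d=d,T=T)
    P=cloud('wrist',d,T); X,Y,Z=P[...,0],P[...,1],P[...,2]; ok=d>0
    m=ok&(Z>138)&(Z<152); rad=np.hypot(X-POST[0],Y-POST[1])
    # bar line
    th=np.degrees(np.arctan2(Y-POST[1],X-POST[0]))%360
    b=m&(rad>125)&(rad<195)&(th>90)&(th<270)&(np.arange(400)[:,None]<225)
    q=P[b][:,:2].astype(np.float32); print('ring',b.sum(),cv2.minAreaRect(q)[:2] if b.sum()>20 else '')
    h=ok&(Z>50)&(Z<62)&(np.hypot(X-476,Y+39)<25)
    if h.sum()>20: print('boss',h.sum(),cv2.minEnclosingCircle(P[h][:,:2].astype(np.float32)))
E
python3 - <<'E'
from h import *
look('w2')
im,d=env.grab_frame('side'); save('s2',cv2.resize(im[120:290,220:420],None,fx=3.5,fy=3.5,interpolation=cv2.INTER_CUBIC))
E
```

```text
5.6333 [547.39753372 -22.8919491  144.05983486] [-0.17839697  0.48953073  0.87244399]
ring 17724 ((477.89056396484375, -19.644264221191406), (80.75444030761719, 71.06199645996094))
```

View pics/w2.png

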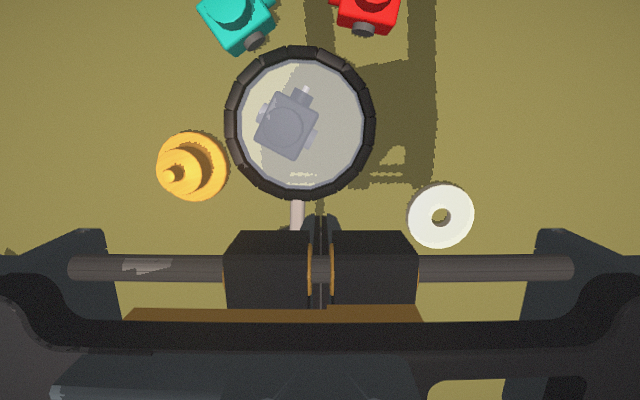

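View pics/s2.png

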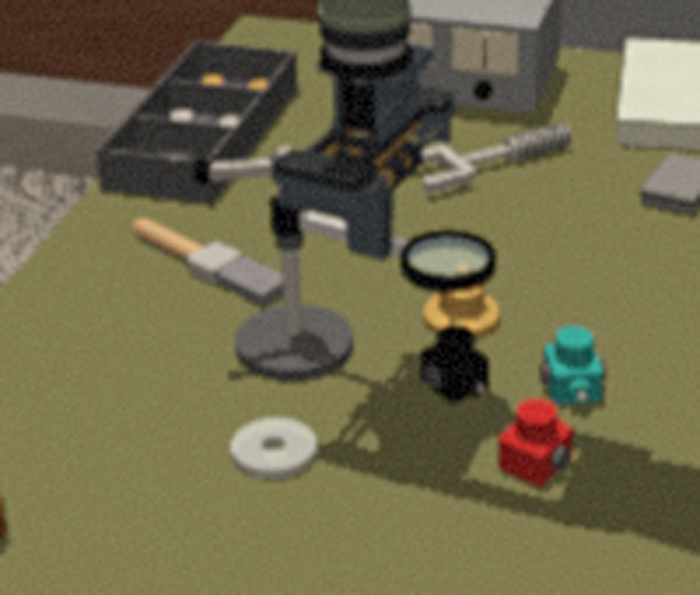

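The ring at (300,122) sits nearly above the head (287,125 through the glass). The tip is on the bar and nothing else has been touched. A better ring fit comes next, then the final nudge.

```bash
cat >> h.py <<'E'
def ringfit(n):
    z=np.load(n+'.npz'); d,T=z['d'],z['T']; P=cloud('wrist',d,T); X,Y,Z=P[...,0],P[...,1],P[...,2]
    m=(d>0)&(Z>138)&(Z<152)&(np.hypot(X-478,Y+25)<75)&(np.hypot(X-POST[0],Y-POST[1])>119)&(np.arange(400)[:,None]<205)
    lab,cnt=0,0
    q=P[m][:,:2]
    from scipy.optimize import least_squares
    hull=cv2.convexHull(q.astype(np.float32))[:,0]
    f=least_squares(lambda v:np.hypot(hull[:,0]-v[0],hull[:,1]-v[1])-v[2],[475,-25,40],loss='soft_l1'); c=f.x
    g=(d>0)&(Z>50)&(Z<62)&(np.hypot(X-476,Y+39)<25)
    a=np.degrees(np.arctan2(c[1]-POST[1],c[0]-POST[0]))%360
    print('ring',c,'ang',a,'rad',np.hypot(*(c[:2]-POST)),'z',np.median(Z[m]),'bosspx',g.sum())
    # bar line
    r=np.hypot(X-POST[0],Y-POST[1]); b=(d>0)&(Z>140)&(Z<152)&(r<118)&(r>20)&(np.arange(400)[:,None]<228)
    print('barpts',b.sum(), np.median(P[b],0) if b.sum() else '')
E
python3 - <<'E'
from h import *
ringfit('w1'); ringfit('w2')
# head through glass: boss top (px) from w2
z=np.load('w2.npz'); print(onplane('wrist',[[285,128]],56,z['T']))
E
python3 - <<'E'
import cv2
im=cv2.imread('pics/w2.png')[30:220,200:400]
cv2.imwrite('pics/w2c.png',cv2.resize(im,None,fx=3,fy=3,interpolation=cv2.INTER_CUBIC))
E
```

```text
ring [-109266.80699905 -173308.46050399  205179.92332591] ang 237.61142671076607 rad 205166.77726548078 z 143.96286085893564 bosspx 707
barpts 545 [567.53960262  13.65807688 147.30705981]
ring [478.41649693 -19.56791846  40.21938844] ang 165.8199352301467 rad 158.9258723193693 z 143.1436821049072 bosspx 0
barpts 556 [528.44399476 -29.36603273 147.38777714]
[[476.85271857 -37.73589208  56.        ]]
```

View pics/w2c.png

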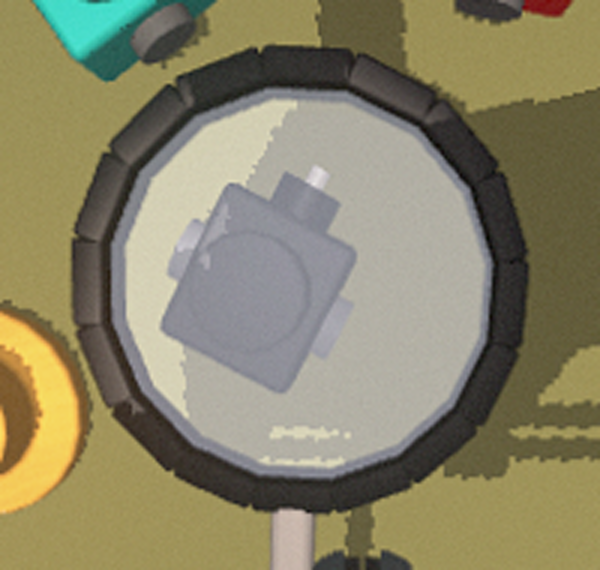

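```bash
python3 - <<'E'
from h import *
z=np.load('w2.npz'); print(onplane('wrist',[[283.3,127.7]],56,z['T']))
Rm,p=pose(); c=arc(168,90,-17.5,144); print(p,c)
S=[];Tn=[]
for th in np.linspace(168.9,174.8,8):
    a,b=target_from(Rm,p,p+arc(th,90,-17.5,144)-c,th-90); S.append([0]+a[1:].tolist()); Tn.append([round(float(b[0]),2),0,0])
print(S);print(Tn)
E
```

```text
[[476.32319455 -39.05236318  56.        ]]
[547.40317026 -23.34994395 144.0615041 ] [548.10517052 -22.67036481 144.        ]
[[0, -0.14, -0.03], [0, -0.27, -0.05], [0, -0.41, -0.07], [0, -0.54, -0.09], [0, -0.68, -0.1], [0, -0.81, -0.12], [0, -0.94, -0.13], [0, -1.08, -0.14]]
[[-0.02, 0, 0], [-0.03, 0, 0], [-0.05, 0, 0], [-0.06, 0, 0], [-0.08, 0, 0], [-0.09, 0, 0], [-0.11, 0, 0], [-0.12, 0, 0]]
```

>>> arm_command:
  slide:
    - [0, -0.14, -0.03]
    - [0, -0.27, -0.05]
    - [0, -0.41, -0.07]
    - [0, -0.54, -0.09]
    - [0, -0.68, -0.1]
    - [0, -0.81, -0.12]
    - [0, -0.94, -0.13]
    - [0, -1.05, -0.14]
    - [0, -1.05, -0.14]
    - [0, -1.05, -0.14]
    - [0, -1.05, -0.14]
  turn:
    - [-0.02, 0, 0]
    - [-0.03, 0, 0]
    - [-0.05, 0, 0]
    - [-0.06, 0, 0]
    - [-0.08, 0, 0]
    - [-0.09, 0, 0]
    - [-0.11, 0, 0]
    - [-0.12, 0, 0]
    - [-0.12, 0, 0]
    - [-0.12, 0, 0]
    - [-0.12, 0, 0]
  grip: [255, 255, 255, 255, 255, 255, 255, 255, 255, 255, 255]

```text
time_s: 6.65
ee_pos: [544.2, -33.0, 143.9]
ee_rot: [-41.6, 90.0, -46.8]
force: [0.1, -0.2, -0.6]
gripper_width: 0.5
```

```bash
python3 - <<'E'
from h import *
look('w3'); ringfit('w3')
im=cv2.imread('pics/w3.png')[30:220,200:400]
cv2.imwrite('pics/w3c.png',cv2.resize(im,None,fx=3,fy=3,interpolation=cv2.INTER_CUBIC))
E
```

```text
6.65 [544.20923586 -33.00683854 143.92374392] [ 0.14522217 -0.24034307 -0.64024075]
ring 17799 ((474.41180419921875, -37.94269561767578), (80.38480377197266, 71.12549591064453))
ring [474.60320585 -38.15656588  40.20450347] ang 172.65845209877799 rad 159.2019249674643 z 143.15855116370938 bosspx 0
barpts 568 [526.01742023 -42.42876502 147.3442494 ]
```

View pics/w3c.png

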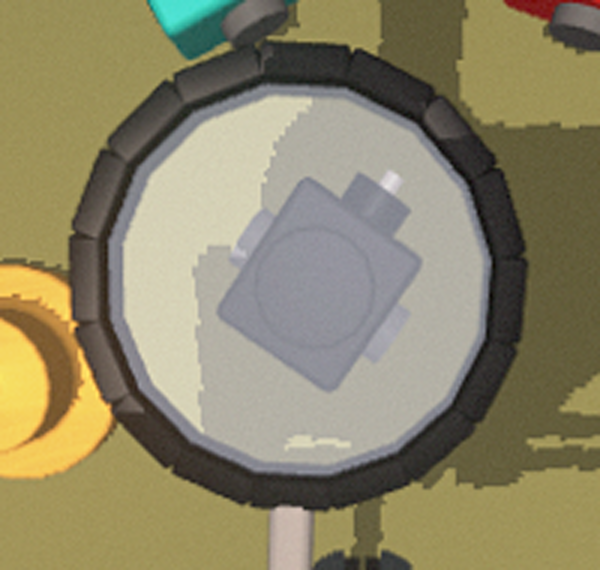

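```bash
python3 - <<'E'
from h import *
z=np.load('w3.npz'); print(onplane('wrist',[[305,126]],56,z['T']), onplane('wrist',[[200+297/3,30+276/3]],148,z['T']))
E
```

```text
[[475.8249544  -39.52606858  56.        ]] [[472.66665841 -37.69614999 148.        ]]
```

The lens is within about 1.5 mm of the head centre, measured tangentially. I'll back off, rise, and go round to the lever.

```bash
python3 - <<'E'
from h import *
Rm,p=pose()
for g in ([*(p[:2]+np.array([0,30])),144],[*(p[:2]+np.array([0,30])),250],[620,60,250],arc(20.6,64,45,250),arc(20.6,64,45,192)):
    print(np.round(g),target_from(Rm,p,g,110.6))
E
```

```text
[544.  -3. 144.] (array([-0.01,  2.99, -0.27]), array([-0.45,  0.  ,  0.  ]))
[544.  -3. 250.] (array([-10.61,   2.99,  -0.27]), array([-0.45,  0.  ,  0.  ]))
[620  60 250] (array([-10.61,   9.94,   6.71]), array([-0.45,  0.  ,  0.  ]))
[677.   6. 250.] (array([-10.61,   5.09,  12.83]), array([-0.45,  0.  ,  0.  ]))
[677.   6. 192.] (array([-4.81,  5.09, 12.83]), array([-0.45,  0.  ,  0.  ]))
```

>>> arm_command:
  slide:
    - [0, 0.8, 0]
    - [0, 2, 0]
    - [0, 3, 0]
    - [0, 3.5, 0]
    - [-2, 3.5, 0]
    - [-5, 3.5, 0]
    - [-8, 3.5, 0]
    - [-10, 4, 0]
    - [-10.6, 6, 1.5]
    - [-10.6, 8, 3.5]
    - [-10.6, 9, 5.5]
    - [-10.6, 9, 7.5]
    - [-10.6, 8, 9.5]
    - [-10.6, 7, 11]
    - [-10.6, 6, 12]
    - [-10.6, 5.1, 12.8]
    - [-10.6, 5.1, 12.8]
    - [-10.6, 5.1, 12.8]
  turn:
    - [0, 0, 0]
    - [0, 0, 0]
    - [0, 0, 0]
    - [0, 0, 0]
    - [0, 0, 0]
    - [0, 0, 0]
    - [0, 0, 0]
    - [0, 0, 0]
    - [-0.06, 0, 0]
    - [-0.12, 0, 0]
    - [-0.18, 0, 0]
    - [-0.24, 0, 0]
    - [-0.3, 0, 0]
    - [-0.36, 0, 0]
    - [-0.42, 0, 0]
    - [-0.45, 0, 0]
    - [-0.45, 0, 0]
    - [-0.45, 0, 0]
  grip: [255, 255, 255, 255, 255, 255, 255, 255, 255, 255, 255, 255, 255, 255, 255, 255, 255, 255]

```text
time_s: 8.2
ee_pos: [676.1, 6.8, 249.4]
ee_rot: [134.8, 89.9, 155.3]
force: [0.6, 0.3, -0.2]
gripper_width: 0.6
```

```bash
cat >> h.py <<'E'
def chk(n,c='top',box=(290,390,120,260),f=4):
    im,d=env.grab_frame(c); save(n,cv2.resize(im[box[2]:box[3],box[0]:box[1]],None,fx=f,fy=f,interpolation=cv2.INTER_CUBIC)); np.savez(n+'.npz',im=im,d=d)
E
python3 - <<'E'
from h import *
chk('s4','side',(240,420,110,260),4)
Rm,p=pose(); s=env.state(); print(p,s['force'],s['qpos'])
for g in (arc(20.6,64,45,192),):
    print(target_from(Rm,p,g,110.6))
E
```

```text
[675.83296637   7.17771558 249.69360624] [-0.05558992 -0.8735228   0.34124059] [-3.81967916e-01  2.69494792e+01  7.21005292e+01  3.24039600e-02
  8.09992173e+01 -1.10943912e+02]
(array([ 5.77, -0.13,  0.04]), array([-0.001, -0.001, -0.001]))
```

View pics/s4.png

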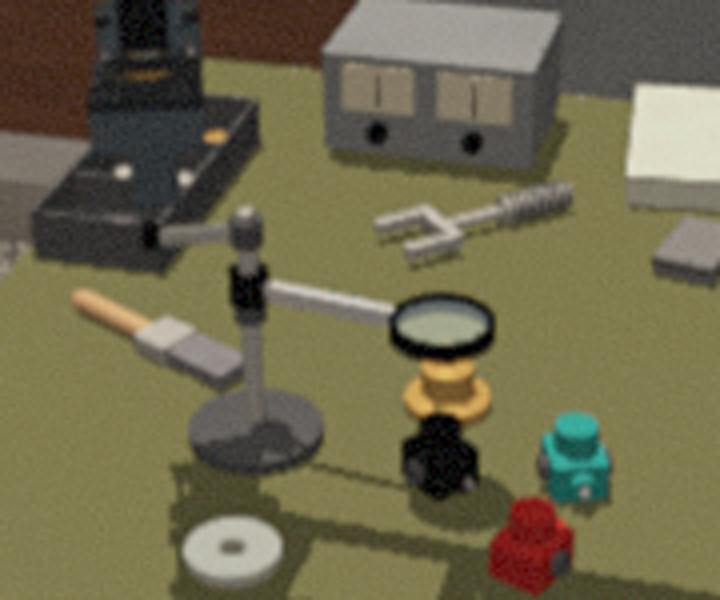

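>>> arm_command:
  slide:
    - [0.8, 0, 0]
    - [2, 0, 0]
    - [3.4, 0, 0]
    - [4.6, 0, 0]
    - [5.4, 0, 0]
    - [5.8, 0, 0]
    - [5.8, 0, 0]
    - [5.8, 0, 0]
  turn:
    - [0, 0, 0]
    - [0, 0, 0]
    - [0, 0, 0]
    - [0, 0, 0]
    - [0, 0, 0]
    - [0, 0, 0]
    - [0, 0, 0]
    - [0, 0, 0]
  grip: [255, 255, 255, 255, 255, 255, 255, 255]

```text
time_s: 8.92
ee_pos: [676.3, 6.6, 192.3]
ee_rot: [-5.3, 90.0, 15.3]
force: [0.1, 0.0, 0.1]
gripper_width: 0.5
```

```bash
python3 - <<'E'
from h import *
Rm,p=pose(); print(p,env.state()['force'])
ths=[20.6]*6+list(np.linspace(18.5,-9,14)); offs=[38,31,25,20,16,13]+[12.5]*14
S=[];Tn=[]
for th,o in zip(ths,offs):
    a,b=target_from(Rm,p,arc(th,64,o,192),th+90); S.append([0]+a[1:].tolist()); Tn.append([round(float(b[0]),2),0,0])
print(S);print(Tn)
E
```

```text
[676.2787771    6.59482837 192.29589416] [0.08854092 0.04496053 0.06609271]
[[0, -0.75, 0.01], [0, -1.45, 0.01], [0, -2.05, 0.01], [0, -2.55, 0.01], [0, -2.95, 0.01], [0, -3.25, 0.01], [0, -3.54, 0.05], [0, -3.78, 0.09], [0, -4.02, 0.11], [0, -4.26, 0.13], [0, -4.5, 0.13], [0, -4.74, 0.13], [0, -4.98, 0.12], [0, -5.22, 0.1], [0, -5.46, 0.07], [0, -5.7, 0.03], [0, -5.93, -0.01], [0, -6.17, -0.07], [0, -6.4, -0.13], [0, -6.63, -0.21]]
[[-0.0, 0, 0], [-0.0, 0, 0], [-0.0, 0, 0], [-0.0, 0, 0], [-0.0, 0, 0], [-0.0, 0, 0], [0.04, 0, 0], [0.07, 0, 0], [0.11, 0, 0], [0.15, 0, 0], [0.18, 0, 0], [0.22, 0, 0], [0.26, 0, 0], [0.29, 0, 0], [0.33, 0, 0], [0.37, 0, 0], [0.41, 0, 0], [0.44, 0, 0], [0.48, 0, 0], [0.52, 0, 0]]
```

>>> arm_command:
  slide:
    - [0, -0.75, 0]
    - [0, -1.45, 0]
    - [0, -2.05, 0]
    - [0, -2.55, 0]
    - [0, -2.95, 0]
    - [0, -3.25, 0]
    - [0, -3.54, 0.05]
    - [0, -3.78, 0.09]
    - [0, -4.02, 0.11]
    - [0, -4.26, 0.13]
    - [0, -4.5, 0.13]
    - [0, -4.74, 0.13]
    - [0, -4.98, 0.12]
  turn:
    - [0, 0, 0]
    - [0, 0, 0]
    - [0, 0, 0]
    - [0, 0, 0]
    - [0, 0, 0]
    - [0, 0, 0]
    - [0.04, 0, 0]
    - [0.07, 0, 0]
    - [0.11, 0, 0]
    - [0.15, 0, 0]
    - [0.18, 0, 0]
    - [0.22, 0, 0]
    - [0.26, 0, 0]
  grip: [255, 255, 255, 255, 255, 255, 255, 255, 255, 255, 255, 255, 255]

```text
time_s: 10.0
ee_pos: [695.2, -39.8, 192.0]
ee_rot: [44.5, 89.9, 50.1]
force: [1.1, 0.4, -0.5]
gripper_width: 0.4
```

```bash
python3 - <<'E'
from h import *
Rm,p=pose(); print(p,env.state()['force'])
chk('t5'); chk('s5','side',(240,420,110,260),4)
c=arc(5,64,12.5,192); print(c)
S=[];Tn=[]
for th in np.arange(4,-12,-2.):
    a,b=target_from(Rm,p,p+arc(th,64,12.5,192)-arc(6,64,12.5,192),th+90); S.append([0]+a[1:].tolist()); Tn.append([round(float(b[0]),2),0,0])
print(S);print(Tn)
E
```

```text
[695.18469895 -39.83844595 192.00947888] [ 1.14626243  0.44211864 -0.49647771]
[695.16701389 -40.46959874 192.        ]
[[0, -0.22, 0.04], [0, -0.45, 0.07], [0, -0.68, 0.1], [0, -0.9, 0.12], [0, -1.13, 0.13], [0, -1.36, 0.13], [0, -1.58, 0.12], [0, -1.81, 0.11]]
[[0.03, 0, 0], [0.06, 0, 0], [0.1, 0, 0], [0.13, 0, 0], [0.17, 0, 0], [0.2, 0, 0], [0.24, 0, 0], [0.27, 0, 0]]
```

View pics/s5.png

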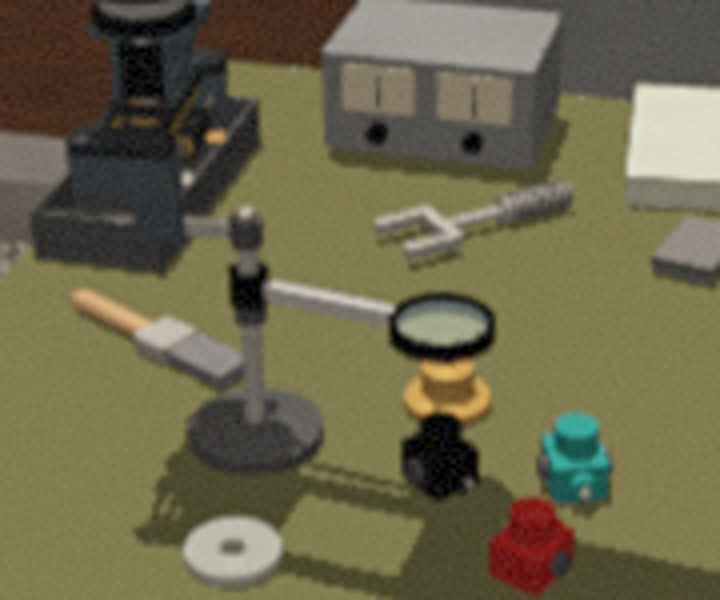

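View pics/t5.png

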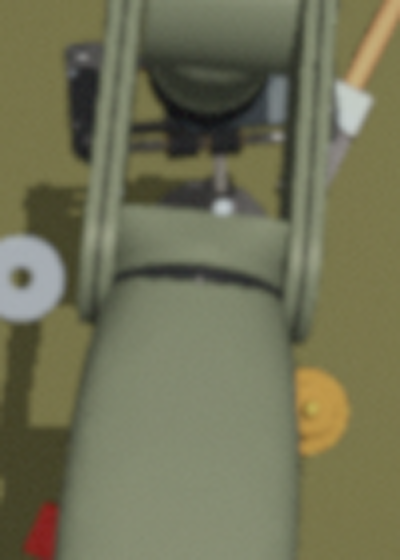

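>>> arm_command:
  slide:
    - [0, -0.22, 0.04]
    - [0, -0.45, 0.07]
    - [0, -0.68, 0.1]
    - [0, -0.9, 0.12]
    - [0, -1.13, 0.13]
    - [0, -1.36, 0.13]
    - [0, -1.58, 0.12]
    - [0, -1.81, 0.11]
  turn:
    - [0.03, 0, 0]
    - [0.06, 0, 0]
    - [0.1, 0, 0]
    - [0.13, 0, 0]
    - [0.17, 0, 0]
    - [0.2, 0, 0]
    - [0.24, 0, 0]
    - [0.27, 0, 0]
  grip: [255, 255, 255, 255, 255, 255, 255, 255]

```text
time_s: 10.77
ee_pos: [697.9, -57.6, 192.0]
ee_rot: [60.6, 90.0, 50.7]
force: [0.3, 0.8, -0.8]
gripper_width: 0.5
```

```bash
python3 - <<'E'
from h import *
Rm,p=pose(); print(p,env.state()['force'])
print(np.degrees(np.arctan2(*(p[:2]-POST)[::-1])), np.hypot(*(p[:2]-POST)))
S=[];Tn=[]
for th in np.arange(-12,-20,-2.):
    a,b=target_from(Rm,p,p+arc(th,64,12.5,192)-arc(-10,64,12.5,192),th+90); S.append([0]+a[1:].tolist()); Tn.append([round(float(b[0]),2),0,0])
print(S);print(Tn)
E
```

```text
[697.92626011 -57.6419836  191.95219675] [ 0.28280508  0.75219311 -0.79869894]
0.7513481682897882 65.43188598514435
[[0, -0.22, 0.04], [0, -0.45, 0.07], [0, -0.68, 0.09], [0, -0.9, 0.11]]
[[0.04, 0, 0], [0.07, 0, 0], [0.11, 0, 0], [0.14, 0, 0]]
```

>>> arm_command:
  slide:
    - [0, -0.22, 0.04]
    - [0, -0.45, 0.07]
    - [0, -0.68, 0.09]
    - [0, -0.9, 0.11]
  turn:
    - [0.04, 0, 0]
    - [0.07, 0, 0]
    - [0.11, 0, 0]
    - [0.14, 0, 0]
  grip: [255, 255, 255, 255]

```text
time_s: 11.1
ee_pos: [697.5, -66.8, 192.0]
ee_rot: [48.5, 90.0, 30.6]
force: [1.2, 1.1, 1.0]
gripper_width: 0.6
```

>>> arm_command:
  slide:
    - [0, -0.22, 0.04]
    - [0, -0.45, 0.07]
  turn:
    - [0.04, 0, 0]
    - [0.07, 0, 0]
  grip: [255, 255]

```text
time_s: 11.27
ee_pos: [696.9, -71.3, 192.0]
ee_rot: [42.6, 90.0, 20.8]
force: [0.6, 0.6, -0.0]
gripper_width: 0.1
```

>>> arm_command:
  slide:
    - [0, -0.22, 0.04]
    - [0, -0.45, 0.07]
  turn:
    - [0.04, 0, 0]
    - [0.07, 0, 0]
  grip: [255, 255]

```text
time_s: 11.43
ee_pos: [695.9, -75.8, 192.0]
ee_rot: [42.2, 90.0, 16.3]
force: [1.6, 0.8, -0.2]
gripper_width: 0.6
```

>>> arm_command:
  slide:
    - [0, -0.22, 0.04]
    - [0, -0.45, 0.07]
  turn:
    - [0.04, 0, 0]
    - [0.07, 0, 0]
  grip: [255, 255]

```text
time_s: 11.6
ee_pos: [694.5, -80.1, 192.0]
ee_rot: [42.8, 89.9, 13.0]
force: [0.7, 0.7, -0.4]
gripper_width: 0.7
```

```bash
python3 - <<'E'
from h import *
Rm,p=pose(); print(p,env.state()['force'], 'tool y dir',np.degrees(np.arctan2(Rm[1,1],Rm[0,1])))
print(np.degrees(np.arctan2(*(p[:2]-POST)[::-1])), np.hypot(*(p[:2]-POST)))
chk('s6','side',(240,420,110,260),4)
E
```

```text
[694.54853983 -80.13684894 192.01280289] [ 0.73851942  0.72304645 -0.37945481] tool y dir 60.132536264320294
-19.22409409679575 65.71281858833267
```

View pics/s6.png

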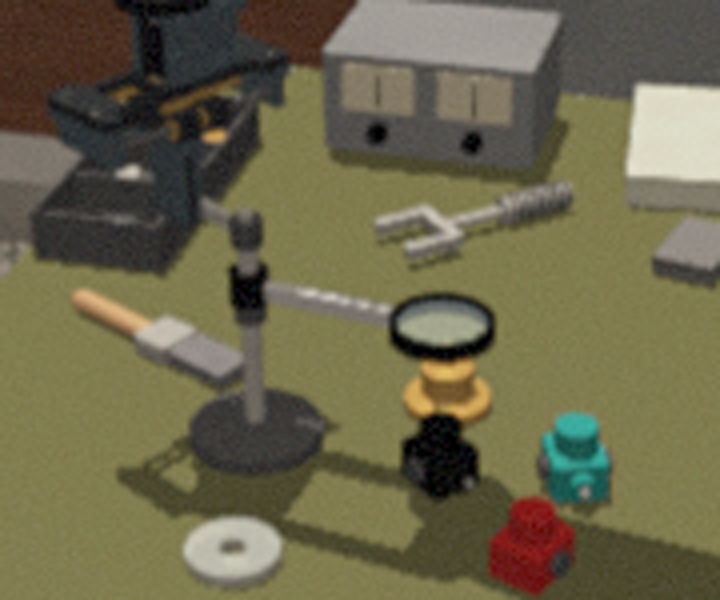

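>>> arm_command:
  slide:
    - [0, -0.22, 0.04]
    - [0, -0.45, 0.07]
  turn:
    - [0.04, 0, 0]
    - [0.07, 0, 0]
  grip: [255, 255]

```text
time_s: 11.82
ee_pos: [692.9, -84.3, 192.0]
ee_rot: [47.2, 90.0, 13.3]
force: [0.7, -0.7, -0.2]
gripper_width: 0.5
```

>>> arm_command:
  slide:
    - [0, -0.22, 0.04]
    - [0, -0.45, 0.07]
  turn:
    - [0.04, 0, 0]
    - [0.07, 0, 0]
  grip: [255, 255]

```text
time_s: 11.98
ee_pos: [691.0, -88.5, 192.0]
ee_rot: [44.1, 90.0, 6.2]
force: [0.2, -0.2, 0.2]
gripper_width: 0.2
```

>>> arm_command:
  slide:
    - [0, -0.22, 0.04]
    - [0, -0.45, 0.07]
  turn:
    - [0.04, 0, 0]
    - [0.07, 0, 0]
  grip: [255, 255]

```text
time_s: 12.15
ee_pos: [690.6, -90.2, 192.1]
ee_rot: [83.3, 89.6, 41.4]
force: [8.3, 9.3, -2.2]
gripper_width: 0.3
```

The force has jumped to about 12 N, so this should be the stop. I'll hold briefly, back off and check.

>>> arm_command:
  slide:
    - [0, 0, 0]
    - [0, 0, 0]
    - [0, 0, 0]
  turn:
    - [0, 0, 0]
    - [0, 0, 0]
    - [0, 0, 0]
  grip: [255, 255, 255]

```text
time_s: 12.4
ee_pos: [690.7, -90.0, 192.1]
ee_rot: [80.4, 89.6, 38.7]
force: [5.0, 6.7, -1.4]
gripper_width: 0.3
```

>>> arm_command:
  slide:
    - [0, 0.5, 0]
    - [0, 1.5, 0]
    - [0, 2.5, 0]
    - [0, 3.5, 0]
    - [-1, 4, 0]
    - [-4, 4, 0]
    - [-7, 4, 0]
    - [-10, 4, 0]
  turn:
    - [0, 0, 0]
    - [0, 0, 0]
    - [0, 0, 0]
    - [0, 0, 0]
    - [0, 0, 0]
    - [0, 0, 0]
    - [0, 0, 0]
    - [0, 0, 0]
  grip: [255, 255, 255, 255, 255, 255, 255, 255]

```text
time_s: 13.07
ee_pos: [715.4, -61.9, 292.5]
ee_rot: [-139.8, 89.9, 178.4]
force: [1.5, -0.8, -0.2]
gripper_width: 0.1
```

```bash
python3 - <<'E'
from h import *
Rm,p=pose(); print(p,env.state()['force'])
chk('s7','side',(240,420,110,260),4)
z=np.load('s7.npz'); P=cloud('side',z['d']); X,Y,Z=P[...,0],P[...,1],P[...,2]
r=np.hypot(X-POST[0],Y-POST[1]); m=(z['d']>0)&(Z>178)&(Z<204)&(r>20)&(r<85)
print(m.sum(),np.median(np.degrees(np.arctan2(Y[m]-POST[1],X[m]-POST[0]))))
z=np.load('side0.npz'); P=cloud('side',z['d']); X,Y,Z=P[...,0],P[...,1],P[...,2]
r=np.hypot(X-POST[0],Y-POST[1]); m=(z['d']>0)&(Z>178)&(Z<204)&(r>20)&(r<85)
print(m.sum(),np.median(np.degrees(np.arctan2(Y[m]-POST[1],X[m]-POST[0]))))
print(target_from(Rm,p,[450,330,290],99))
E
```

```text
[715.37045316 -61.91471325 292.48549814] [ 1.46336078 -0.81976835 -0.20578226]
60 -39.814343779479586
106 22.939271946089804
(array([  0.29,  11.52, -45.91]), array([-0.887, -0.002,  0.   ]))
```

View pics/s7.png

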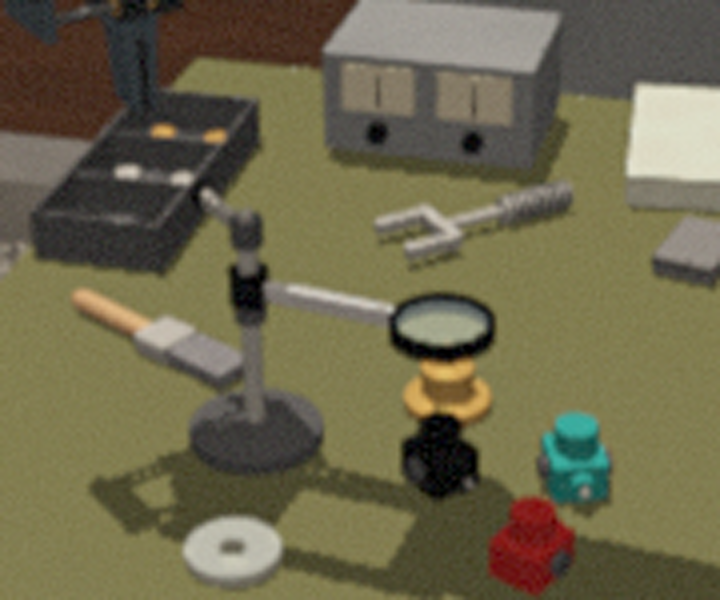

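>>> arm_command:
  slide:
    - [0, 1, -3]
    - [0, 2, -6]
    - [0, 3, -9.5]
    - [0, 4, -13]
    - [0, 5, -16.5]
    - [0, 6, -20]
    - [0, 7, -23.5]
    - [0, 8, -27]
    - [0, 9, -30.5]
    - [0, 10, -34]
    - [0, 10.5, -37.5]
    - [0, 11, -41]
    - [0, 11.5, -44]
    - [0, 11.5, -46]
    - [0, 11.5, -46]
    - [0, 11.5, -46]
  turn:
    - [0, 0, 0]
    - [0, 0, 0]
    - [0, 0, 0]
    - [0, 0, 0]
    - [0, 0, 0]
    - [0, 0, 0]
    - [0, 0, 0]
    - [0, 0, 0]
    - [0, 0, 0]
    - [0, 0, 0]
    - [0, 0, 0]
    - [0, 0, 0]
    - [0, 0, 0]
    - [0, 0, 0]
    - [0, 0, 0]
    - [0, 0, 0]
  grip: [255, 255, 255, 255, 255, 255, 255, 255, 255, 255, 255, 255, 255, 255, 255, 255]

```text
time_s: 14.45
ee_pos: [449.0, 330.9, 292.0]
ee_rot: [10.5, 90.0, -31.2]
force: [0.6, -0.4, -0.4]
gripper_width: 0.6
```

```bash
python3 - <<'E'
from h import *
print(env.state()['ee_pos'],env.state()['force'])
chk('t8','top',(270,400,130,260),4.6)
z=np.load('t8.npz'); P=cloud('top',z['d']); X,Y,Z=P[...,0],P[...,1],P[...,2]; ok=z['d']>0
m=ok&(Z>132)&(Z<156)&(np.hypot(X-475,Y+38)<60)&(np.hypot(X-POST[0],Y-POST[1])>118); print(cv2.minAreaRect(P[m][:,:2].astype(np.float32)),P[m].mean(0))
r=np.hypot(X-POST[0],Y-POST[1]); m=ok&(Z>178)&(Z<204)&(r>20)&(r<85)
print('lever',m.sum(),np.median(np.degrees(np.arctan2(Y[m]-POST[1],X[m]-POST[0]))))
for l in ('lens_center','clamp_tip','platter_hub','spacer_a','puller','oil_jar','head_center'):
    print(l,[(np.round(q['point']).tolist(),round(q['p'],2)) for q in env.search_frame('top',l)[:3]])
E
```

```text
[448.98200798 330.86161943 292.03719853] [ 0.64116254 -0.35011685 -0.35760874]
((473.94818115234375, -36.34452819824219), (76.08783721923828, 76.22138977050781), 46.74705505371094) [474.92926192 -35.90130609 143.99410322]
lever 67 -44.120976966241045
lens_center [([484.0, -45.0, 145.0], 0.84)]
clamp_tip [([645.0, -72.0, 199.0], 0.69)]
platter_hub [([495.0, -140.0, 16.0], 0.9)]
spacer_a [([592.0, 95.0, 11.0], 0.78), ([478.0, 396.0, 12.0], 0.64), ([483.0, -45.0, 143.0], 0.42)]
puller [([541.0, -451.0, 27.0], 0.89), ([477.0, 394.0, 13.0], 0.16)]
oil_jar [([600.0, -47.0, 147.0], 0.56)]
head_center [([374.0, -54.0, 35.0], 0.77), ([382.0, 47.0, 37.0], 0.7), ([645.0, -70.0, 198.0], 0.51)]
```

View pics/t8.png

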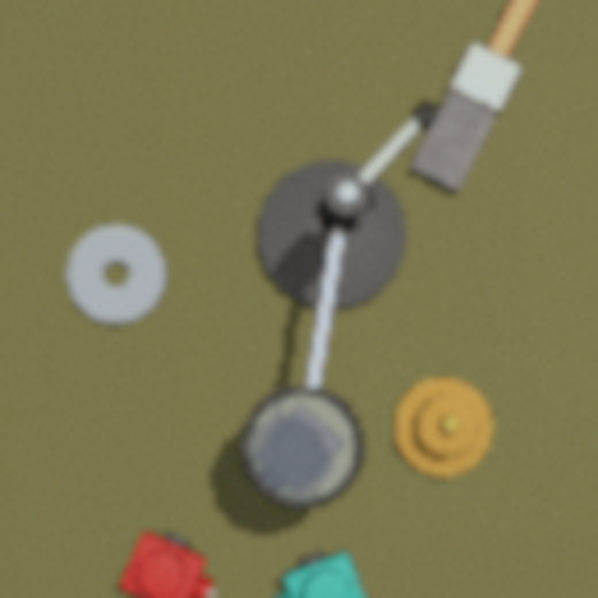

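The lens stands over the head, the lever is at its stop, the neighbours are where they were and the arm is clear. I'm handing in.

```bash
python3 -c "
from workcell import env
print(env.job_done())"
```

```text
the job is handed in; nothing more can be done
None
```

The job is handed in. The lens stands over the black cutting head and the clamp lever is at its clockwise stop. It took about 15 s of the 58 s allowed.

- **Loupe:** I pushed the arm about 40° anticlockwise with the closed fingertips. The wrist and top cameras put the lens centre 1–2 mm from the head's boss. I did not nudge it further.
- **Lever:** I pushed it about 63° clockwise. The push force stayed around 1 N until it rose to about 12 N, which I took as the stop. Nothing gripped or lifted the loupe or the lever.
- **Neighbours:** In the last pictures the hub, both discs, brush, puller and the red and turquoise look-alikes appear where they started. The gripper ended well clear of everything.

**Disagreements:**
- The side and top depth readings of the lever's final angle differ by about 4° (-40° and -44°).
- In the last top picture the trained network put the lens point about 11 mm from my ring fit. I trusted the ring fit.
- It also failed to find the head through the glass. I checked the head in the wrist view instead, before the lever push.
- It took another spot for the oil jar. I did not look at the jar again afterwards, but the arm stayed well away from it.

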